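# Close the RF shield and hold the field sniffer over its tuning hole

## Robot

A 7-joint arm with a two-finger parallel gripper is mounted at the origin on the work surface. World frame = base frame: x ahead of the robot, y to its left, z up, the work surface at z = 0. Lengths are in m, angles in rad, forces in N, time in s.
With the tool pointing down it reaches from about 0.35 to 0.9 m from the base axis. Payload 19.9 kg.
Tool frame: the origin (TCP) lies between the finger pads; the fingertips stand 19 mm ahead of it and the grasp point (between the pads) is the TCP; z points along the fingers, y is the direction in which the jaws open and shut (so a half turn about z gives the same grasp; the last joint's range is limited). The gripper opens to 94 mm and grips with 3 to 60 N. Pads are 16 mm wide; open, the fingers measure 119 mm over their backs; the gripper's body (75 mm by 177 mm) begins 78 mm behind the grasp point.
Start: joints at [1.183, 0.417, -0.01, 1.614, 0.005, 1.111, -0.053], TCP at [0.212, -0.588, 0.224] pointing down, gripper open.
Joint ranges: [-2.81, 2.81], [-0.39, 2.02], [-1.27, 1.25], [0.06, 2.57], [-1.19, 4.33], [0.19, 2], [-2.82, 2.82]. Speed limits (rad/s): [1.89, 1.89, 2.39, 2.39, 3.01, 3.01, 3.01].

## Interface

Orientations are given as a 3x3 rotation matrix whose columns are the frame's x, y, z axes.
In Python, from rig import robot gives the robot as it stands. Calls block until the motion is done:
- robot.move_ptp(position, orientation): joint-space move of the TCP to a pose.
- robot.move_linear(position, velocity=0.15, frame=None, threshold=None): straight line of the TCP; frame=None keeps the orientation; velocity is the mean speed in m/s. With threshold (N) it stops when the force on the tool has changed by that much, and returns True; else False.
- robot.goto_joints(angles): joint-space move.
- robot.gripper_to(opening): finger opening in m; the grip force is fixed at half the most; returns when the fingers have stopped.
- robot.pause(seconds).
- robot.ik(position, orientation): joint angles nearest the present ones, or None.
- robot.get_state(): the state.
- robot.grab_frame(name): name is "scene" or "top"; returns the picture (420x560x3 uint8, red, green, blue); there is no depth.
- robot.camera_info(name): a dict with "fx", "fy", "cx", "cy" (pixels), "rvec" (rotation vector, rad) and "tvec" (3), from world to camera coordinates, as OpenCV has them. Camera axes: x right, y down, z forward; pixel columns grow to the right and rows downward; lengths in m; the calibration is good to about 2 mm. A picture is of the moment at which its call begins. camera_info takes no time and is no camera call.
A pose or a line that the arm cannot do raises robot.PlanningError and nothing moves.
- robot.sign_off(): hands the job in, once; it reports no verdict.
The state is a dict: "time": time; "qpos": joint angles; "joint_vel": joint speeds; "effort": joint torques, N m; "ee_pos": TCP position; "tool_rot": TCP orientation; "force": force on the tool from outside, world axes, zero at the start; "moment": the same for the moment, N m; "opening": finger opening in m.
Only numpy, scipy, OpenCV 4.12 (cv2) and the standard library are available. Lean on these libraries where they do the work, as an engineer would, in place of code of your own. Each camera call takes 0.05 s, during which the arm holds its last target. There are 200 camera calls.

## Task

Check the radio board's shield for leakage: gently set the loose brass lid on the shield housing, without dropping it, so that it sits fully home and level, and let go of it. Then lift the field sniffer from its rack, carry it over the things on the bench and finish while holding it still and upright in the gripper, its loop hovering about 6 mm above the tuning hole in the lid, the flat of the loop in line with the housing's long sides. Never touch the lid or board with the sniffer, and leave the spools, cutters and tumbler where they are.

Things in the scene. Friction and masses are not known exactly. Their poses are not given: they have to be found in the camera images.
- rim (a point): Centre of the open top rim of the shield housing, 33 mm above the bench; z up. The housing is a brass rectangular wall, 70 mm long on x, 50 mm on y, 3 mm thick (opening 64 x 44 mm), 18 mm high, fixed in the middle of the green board.
- board: Green circuit board 140 x 110 mm, top face 15 mm above the bench, fixed, on a pink foam sheet 150 x 120 mm; origin on the bench below rim, same axes. A dark heat sink 35 mm tall stands 50 to 65 mm out on the -x side, capacitors 30 mm tall and a metal jack 50 to 69 mm out on the +x side; parts beside the housing's long walls are under 10 mm tall.
- lid_center (a point): Centre of the loose brass lid, half-way up its 11 mm; x long, y short, z up. It lies right side up: a plate 70 x 50 x 6 mm above a rounded locating lip 5 mm deep, 60 x 40 mm over all, which drops into the housing's opening with 2 mm of play all round, either way round. Fully home the plate lies on the rim and this point is 0.5 mm above rim. Grasp the plate's edges across the 50 mm.
- lid: The same lid, about 150 g; origin at the centre of its lip's underside, same axes. On the bench the plate's edges are 5 to 11 mm up.
- lid_hole (a point): Centre of the tuning hole on the lid's top face, 5.5 mm above lid_center: a black spot of 9 mm diameter in the middle of the lid (a mark only, nothing enters it).
- sniffer_center (a point): Middle of the cordless field sniffer, 70 mm below its top and 70 mm above its loop's lowest point. It stands upright, loop down, in its rack, top 157 mm above the bench. Its top 95 mm: a black flat-sided handle, 30 mm along x, 18 mm along y, with coloured lamps on both broad faces (+y, -y) and a red button on top. Grasp the broad faces, across 18 mm, near the top (upper 66 mm stand free).
- sniffer_tip (a point): Lowest point of the sniffer's loop; axes the sniffer's own, z up along the handle. The loop is a yellow ring, 22 mm across and 4 mm thick, lying in the x-z plane below an 8 mm neck. It is in line with the housing's long sides when this x is parallel to x of rim, either way round.
- sniffer: The same sniffer, about 90 g, no cable; origin at sniffer_tip, same axes.
- rack: Fixed rack of the sniffer: dark base 90 x 70 x 10 mm, four thin posts, a slotted grey ledge (62 mm up) that carries the handle, a grey guide collar (60 x 48 mm, top 91 mm up) round it with 2 mm play. Origin at the base's underside, centre; axes those of the sniffer in it. The sniffer comes out straight up; its loop is clear of the collar once raised 75 mm.
- spool_red: Standing spool of red wire, 54 mm across, 66 mm tall, loose; origin at the centre of its underside. It stands between the board and the places of lid and rack. Leave alone.
- spool_green: Standing spool of green wire, same size, origin and row as the red one. Leave alone.
- cutters: Side cutters with orange handles lying on the bench, 130 mm along their x (jaws to +x), 12 mm high; origin on the bench near the middle. Leave alone.
- tumbler: Glass tumbler, 72 mm across, 90 mm tall; origin at the centre of its underside. Leave alone.
Mind the look-alikes: they are no part of the job. Of the things that look like the sniffer, the middle-sized one is meant.

How it is judged:
On the way, in this order (a step that is already met when the one before it is completed fails the run):
1. the lid sits fully home and level on the housing and has been let go (horizontal distance between lid_center and rim below 0.004 m and z of lid_center in the frame of rim between -0.0015 and 0.0022 m and angle between lid_center's own z axis and vertical below 0.04 rad and angle between the x axis of lid_center and the x axis of rim, either way round below 0.12 rad and contact force between the fingers and lid below 0.05 N), for 0.2 s.
2. the sniffer, held upright in the gripper, hovers over the tuning hole without touching (horizontal distance between sniffer_tip and lid_hole below 0.006 m and z of sniffer_tip in the frame of lid_hole between 0.002 and 0.01 m and angle between sniffer_tip's own z axis and vertical below 0.12 rad and angle between the x axis of sniffer_tip and the x axis of rim, either way round below 0.17 rad and contact force between the fingers and sniffer above 1 N and contact force between sniffer and lid below 0.05 N and contact force between sniffer and board below 0.05 N and contact force between sniffer and rack below 0.05 N and linear speed of sniffer below 0.02 m/s and angular speed of sniffer below 0.2 rad/s), for 0.2 s.
At the end, for the whole second after the job is handed in: Lid let go, seated within 4 mm and 0.12 rad of the housing, under 2 mm proud, level to 0.04 rad. Sniffer in the fingers, still, touching nothing else; loop 2 to 10 mm above the lid, within 6 mm of the hole's centre, upright to 0.12 rad, its flat within 0.17 rad of the housing's long sides (all of step 1 and all of step 2); the arm keeps its last pose, push and grip.
It fails at once if the sniffer touches the lid (over 0.3 N) (contact force between sniffer and lid above 0.3 N).
It fails at once if the sniffer touches the board (over 0.3 N) (contact force between sniffer and board above 0.3 N).
It fails at once if the lid is dropped: it moves faster than 0.5 m/s out of the fingers (a fall of over 13 mm) (linear speed of lid above 0.5 m/s and contact force between the fingers and lid below 0.05 N).
It fails at once if a spool, the cutters or the tumbler is moved by more than 15 mm (distance of any of spool_red, spool_green, cutters, tumbler from where it was at the start of the episode above 0.015 m).
It also fails if it takes over 72 s, if anything falls off the work surface, if the arm or the gripper's body presses on something with over 40 N, if the wrist force passes 120 N, or if a joint passes its speed limit or range.

## Working session

There is one attempt and no reset: what is moved stays moved. The work goes in short steps, each a Python script; the robot and the scene stay as the last script left them, time stands still between calls to the robot, and variables do not carry over. Pictures are saved under pics/ and viewed, about 8 in all and at most 12, crops included, and the job is handed in when it is done.

```bash
mkdir -p pics
cat > h.py <<'E'
import numpy as np, cv2
from rig import robot
def cam(n):
    c=robot.camera_info(n); K=np.array([[c['fx'],0,c['cx']],[0,c['fy'],c['cy']],[0,0,1.]])
    return K,cv2.Rodrigues(np.array(c['rvec'],float))[0],np.array(c['tvec'],float).reshape(3)
def px2w(n,u,v,z):
    K,R,t=cam(n); d=R.T@np.linalg.solve(K,[u,v,1.]); o=-R.T@t
    return o+d*(z-o[2])/d[2]
def w2px(n,p):
    K,R,t=cam(n); q=K@(R@np.array(p,float)+t); return q[:2]/q[2]
def snap(n,name):
    im=cv2.cvtColor(robot.grab_frame(n),cv2.COLOR_RGB2BGR); cv2.imwrite('pics/'+name+'_raw.png',im); return im
def crop(im,u0,v0,u1,v1,k,name):
    cv2.imwrite('pics/'+name+'.png',cv2.resize(im[v0:v1,u0:u1],None,fx=k,fy=k,interpolation=cv2.INTER_CUBIC))
def down(a): # tool y (jaw axis) at angle a from world x, z down
    y=np.array([np.cos(a),np.sin(a),0]); z=np.array([0,0,-1.]); return np.column_stack([np.cross(y,z),y,z])
E
python3 - <<'E'
from h import *
for n in('top','scene'):
    im=snap(n,n+'0'); crop(im,0,0,560,420,1.42,n+'0'); K,R,t=cam(n); print(n,K[0,0],-R.T@t,R[2])
s=robot.get_state(); print(s['time'],s['tool_rot'],s['opening'])
E
```

```text
top 516.9728717125616 [0.43228925 0.06823002 0.97267219] [ 0.14441314  0.00554165 -0.98950196]
scene 421.48039077000226 [0.88822319 0.30461305 0.72991073] [-0.4110732  -0.31970587 -0.85370192]
0.1 [[ 9.40804812e-01  3.38948535e-01 -4.42861443e-04]
 [ 3.38948814e-01 -9.40804302e-01  9.82966291e-04]
 [-8.34709675e-05 -1.07488678e-03 -9.99999419e-01]] 0.09416716684722524
```

View pics/top0.png

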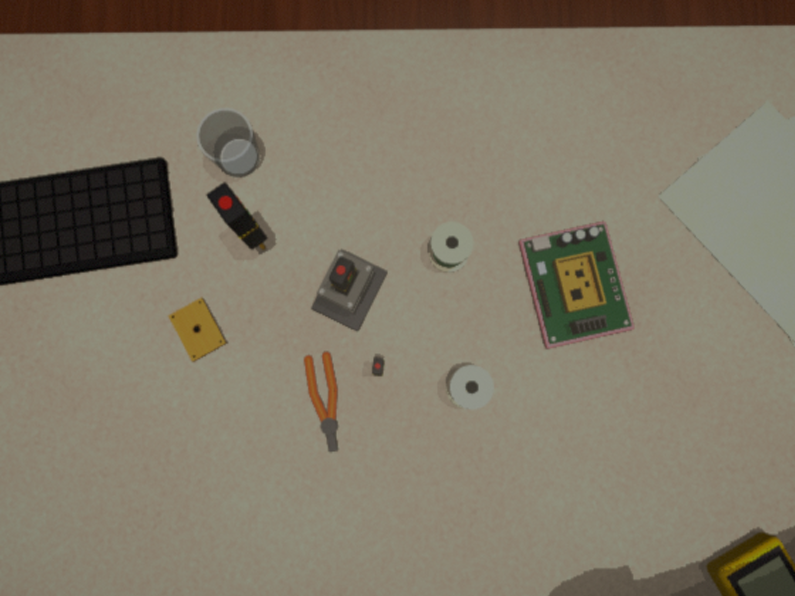

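View pics/scene0.png

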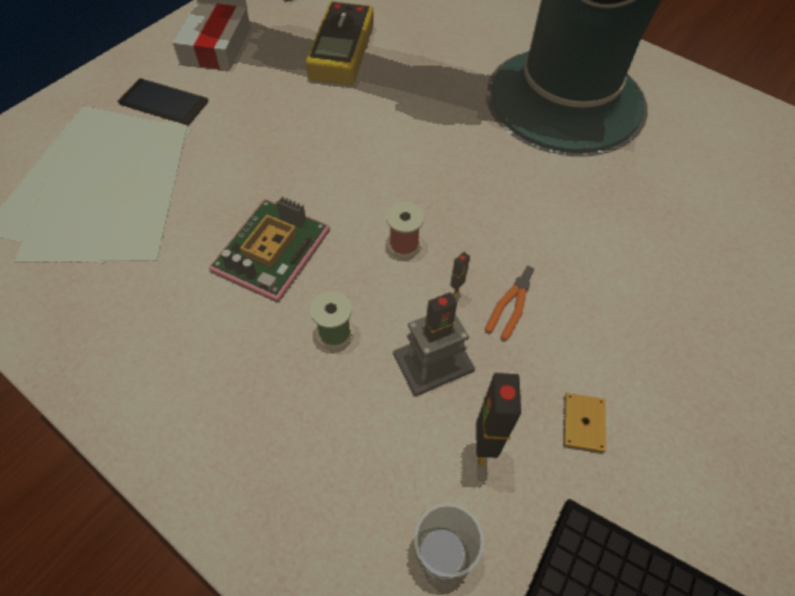

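The top view shows three sniffer look-alikes: large at (237,218), middle-sized in the rack at (345,272), and small at (378,366). The one in the rack fits the description. The lid is at (197,329), the board at (576,283), and the spools at (452,243) and (471,387). Next I'll enlarge the views.

Run:
```python
from h import *
im=cv2.imread('pics/top0_raw.png'); sc=cv2.imread('pics/scene0_raw.png')
C=lambda im,u,v,w,h,k:cv2.resize(im[v:v+h,u:u+w],None,fx=k,fy=k,interpolation=cv2.INTER_CUBIC)
b=C(im,363,150,90,100,5); l=C(im,110,202,60,60,5); r=C(im,215,172,60,60,5)
o=np.zeros((600,750,3),np.uint8); o[:500,:450]=b; o[:300,450:]=l; o[300:,450:]=r
cv2.imwrite('pics/c1.png',o)
o=np.zeros((600,800,3),np.uint8); o[:400,:400]=C(sc,270,200,80,80,5); o[:400,400:]=C(sc,150,135,80,80,5)[:, :400]; cv2.imwrite('pics/c2.png',o[:400])
```

```text
(no output)
```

View pics/c1.png

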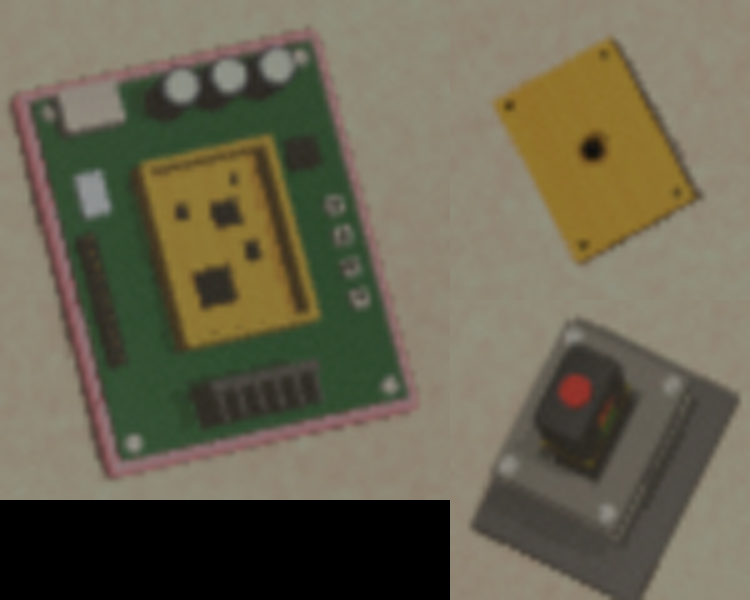

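View pics/c2.png

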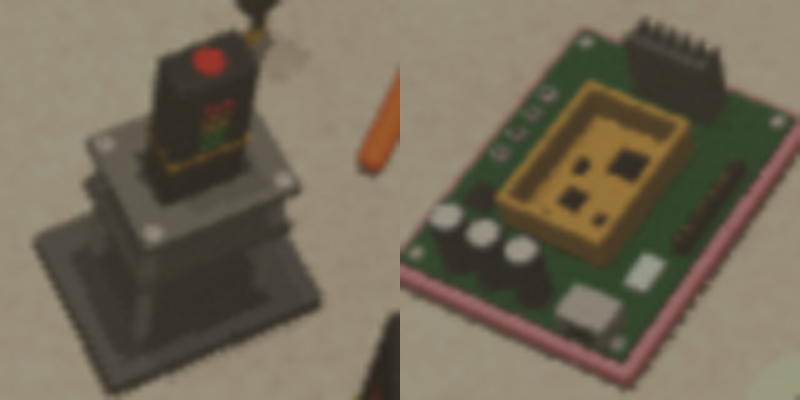

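```bash
cat > m.py <<'E'
from h import *
def P(n,pts,off,sh,z,k=5): return np.array([px2w(n,off[0]+(x-sh[0]+.5)/k-.5,off[1]+(y-sh[1]+.5)/k-.5,z) for x,y in pts])
def rep(name,p):
    s=[np.linalg.norm(p[(i+1)%4]-p[i])*1e3 for i in range(4)]
    L=p[1]-p[0]+p[2]-p[3]; W=p[3]-p[0]+p[2]-p[1]
    print(name,p.mean(0).round(4),'sides',np.round(s,1),'ang',np.degrees([np.arctan2(L[1],L[0]),np.arctan2(W[1],W[0])]).round(1))
T=(363,150);
rep('rim',P('top',[(136,162),(272,135),(321,317),(185,350)],T,(0,0),.033))
rep('foam',P('top',[(15,97),(315,32),(412,405),(110,473)],T,(0,0),.012))
rep('rimS',P('scene',[(191,80),(294,122),(205,245),(98,200)],(150,135),(0,0),.033))
rep('lid',P('top',[(495,103),(612,40),(702,198),(581,263)],(110,202),(450,0),.011))
print('hole',P('top',[(593,149)],(110,202),(450,0),.011))
rep('collar',P('top',[(575,318),(695,382),(617,540),(492,478)],(215,172),(450,300),.091))
b=P('top',[(740,398),(637,605),(472,525)],(215,172),(450,300),.01)
print('base c',(b[0]+b[2])/2,np.linalg.norm(np.diff(b,axis=0),axis=1),np.degrees(np.arctan2(*(b[1]-b[0])[1::-1])))
print('btnT',P('top',[(574,391)],(215,172),(450,300),.158),'btnS',P('scene',[(209,62)],(270,200),(0,0),.158))
rep('handle',P('top',[(567,343),(627,365),(597,440),(537,412)],(215,172),(450,300),.157))
rep('collarS',P('scene',[(88,138),(212,88),(300,185),(155,248)],(270,200),(0,0),.091))
for n,u,v,z in [('sp',452,243,.066),('sp',471,387,.066),('tumb',225,135,.09),('bigtop',225,203,.2),('small',378,366,.08),('jack',0,0,0)]:
    print(n,px2w('top',(u+.5)/1.42-.5,(v+.5)/1.42-.5,z).round(3))
E
python3 m.py
```

```text
rim [ 0.5824 -0.1708  0.033 ] sides [51.5 69.6 51.6 71.6] ang [ -78.  -167.8]
foam [ 0.5823 -0.1701  0.012 ] sides [117.3 145.5 115.8 146. ] ang [ -77.9 -168.2]
rimS [ 0.5809 -0.1667  0.033 ] sides [50.7 70.2 51.  70.5] ang [103.1  13. ]
lid [0.5256 0.3288 0.011 ] sides [49.2 69.5 50.4 69.1] ang [ -61.6 -149.8]
hole [[0.52617254 0.33046844 0.011     ]]
collar [0.5759 0.1281 0.091 ] sides [47.6 61.2 48.4 62.8] ang [-117.9  153.4]
base c [0.5767724  0.12917626 0.01      ] [0.08734966 0.06910669] 153.4970217775046
btnT [[0.57739561 0.13021981 0.158     ]] btnS [[0.5769813 0.1323225 0.158    ]]
handle [0.5779 0.1277 0.157 ] sides [20.6 26.1 21.3 24.4] ang [-113.3  157.7]
collarS [0.5782 0.1313 0.091 ] sides [48.6 48.1 56.2 47.8] ang [154.3  70.9]
sp [ 0.627 -0.004  0.066]
sp [ 0.447 -0.023  0.066]
tumb [0.763 0.281 0.09 ]
bigtop [0.644 0.252 0.2  ]
small [0.473 0.09  0.08 ]
jack [1.    0.629 0.   ]
```

Run:
```python
from h import *
print('lidS',px2w('scene',586.5/1.42-.5,421.5/1.42-.5,.011))
A=np.radians(-60.5); x,y=.526,.3297
for p,a in [((x,y,.24),-60.5),((x,y,.022),-60.5),((.582,-.169,.25),-77.5),((.582,-.169,.05),-77.5),((.5772,.13,.26),-116.5),((.5772,.13,.132),-116.5),((.582,-.169,.26),-77.5),((.582,-.169,.26),102.5)]:
    q=robot.ik(p,down(np.radians(a))); print(p,a,None if q is None else np.round(q,2))
robot.move_ptp((x,y,.2),down(A))
robot.move_linear((x,y,.022),.12)
robot.gripper_to(.02)
s=robot.get_state(); print(s['time'],s['opening'],s['ee_pos'],s['force'])
robot.move_linear((x,y,.05),.1)
im=snap('scene','s1'); im2=snap('top','t1')
C=lambda im,u,v,w,h,k:cv2.resize(im[v:v+h,u:u+w],None,fx=k,fy=k,interpolation=cv2.INTER_CUBIC)
cv2.imwrite('pics/c3.png',np.hstack([C(im,360,240,100,100,4),C(im2,90,180,100,100,4)]))
```

```text
lidS [0.52466117 0.33342727 0.011     ]
(0.526, 0.3297, 0.24) -60.5 [-0.04  0.51 -0.79  1.59  0.38  1.21 -1.96]
(0.526, 0.3297, 0.022) -60.5 [-0.2   0.73 -0.56  1.74  0.51  0.82 -2.06]
(0.582, -0.169, 0.25) -77.5 [ 0.46  0.38 -0.29  1.63  0.12  1.16 -1.22]
(0.582, -0.169, 0.05) -77.5 [ 0.42  0.61 -0.25  1.78  0.21  0.78 -1.29]
(0.5772, 0.13, 0.26) -116.5 [ 0.23  0.4  -0.66  1.64  0.26  1.19 -2.52]
(0.5772, 0.13, 0.132) -116.5 [ 0.11  0.51 -0.5   1.77  0.29  0.94 -2.55]
(0.582, -0.169, 0.26) -77.5 [ 0.46  0.37 -0.29  1.61  0.11  1.18 -1.21]
(0.582, -0.169, 0.26) 102.5 [ 0.78  0.44 -0.73  1.6   0.31  1.22  1.77]
5.875 0.04940782244565968 [0.52593954 0.32974099 0.02198616] [ 0.32579926  0.40588126 -0.1082282 ]
```

View pics/c3.png

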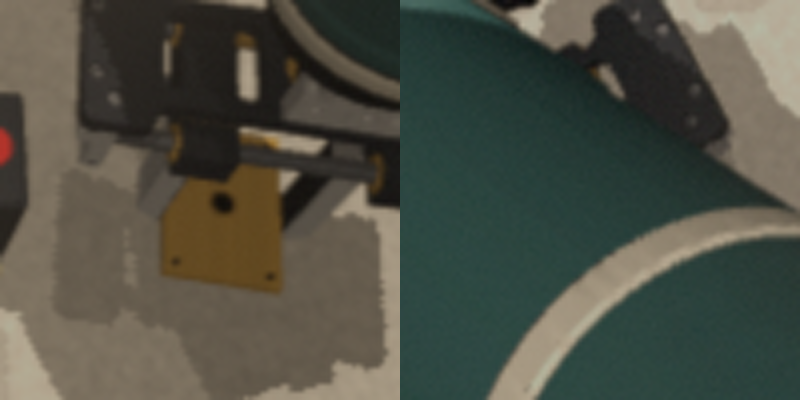

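The lid is held square, with an opening of 49.4 mm. In the scene crop its hole is at (222,203). I'll carry it over the housing and compare there.

Run:
```python
from h import *
h=px2w('scene',360+222.5/4-.5,240+203.5/4-.5,.039); print('hole now',h, robot.get_state()['ee_pos'])
d=h[:2]-[.526,.3297]
for a in(119.5,29.5): print(a,d@[np.cos(np.radians(a)),np.sin(np.radians(a))])
A=np.radians(-77.5)
robot.move_linear((.526,.3297,.2),.2)
robot.move_ptp((.582,-.169,.2),down(A))
robot.move_linear((.582,-.169,.075),.15)
im=snap('scene','s2'); s=robot.get_state(); print(s['time'],s['opening'],s['ee_pos'],s['force'])
cv2.imwrite('pics/c4.png',cv2.resize(im[125:225,135:255],None,fx=6,fy=6,interpolation=cv2.INTER_CUBIC))
```

```text
hole now [0.52643454 0.33044193 0.039     ] [0.52594012 0.32945068 0.04981958]
119.5 0.00043176686488407727
29.5 0.0007435528352508257
10.1667 0.04967297852699104 [ 0.58259921 -0.16907158  0.07600074] [ 0.28757658  0.72269603 -1.23312505]
```

View pics/c4.png

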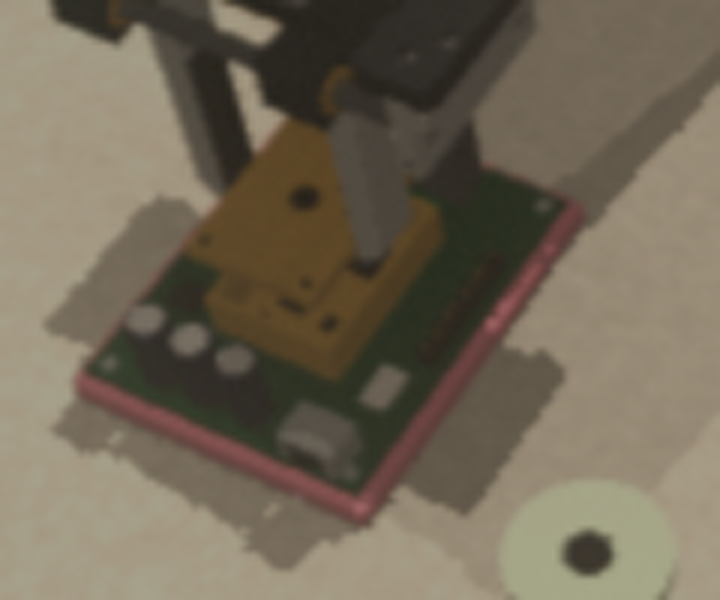

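Run:
```python
from h import *
f=lambda x,y,z:px2w('scene',135+(x+.5)/6-.5,125+(y+.5)/6-.5,z)
print('hole',f(305,197,.065)); a,b=f(187,258,.065),f(316,317,.065); print('edge',a,b,np.degrees(np.arctan2(*(b-a)[1::-1])),np.linalg.norm(b-a))
a,b,c=f(206,302,.033),f(337,380,.033),f(442,208,.033)
print('rim front edge',f(207,300,.033),f(335,357,.033),f(440,210,.033))
print(robot.get_state()['ee_pos'])
```

```text
hole [ 0.58317646 -0.16735671  0.065     ]
edge [ 0.62571708 -0.17895861  0.065     ] [ 0.61585067 -0.12926503  0.065     ] 101.2297535351225 0.050663574976329576
rim front edge [ 0.62116169 -0.18384278  0.033     ] [ 0.61044385 -0.13340134  0.033     ] [ 0.54275247 -0.14967287  0.033     ]
[ 0.58259921 -0.16907158  0.07600074]
```

Run:
```python
from h import *
x,y=.5813,-.1690
robot.move_linear((x,y,.060),.08)
robot.pause(.2); s=robot.get_state(); print(s['ee_pos'],s['force'])
r=robot.move_linear((x,y,.0485),.02,threshold=4)
s=robot.get_state(); print(r,s['time'],s['ee_pos'],s['force'],s['moment'],s['opening'])
im=snap('scene','s3')
cv2.imwrite('pics/c5.png',cv2.resize(im[125:225,135:255],None,fx=6,fy=6,interpolation=cv2.INTER_CUBIC))
```

```text
[ 0.58145143 -0.16898057  0.06019784] [-0.23734799 -0.04003395 -0.30995968]
True 11.1583 [ 0.58146506 -0.16904152  0.05191481] [-1.95305689  0.35723329 10.25928414] [-0.15348195  0.54924292 -0.05500109] 0.04957457832807403
```

View pics/c5.png

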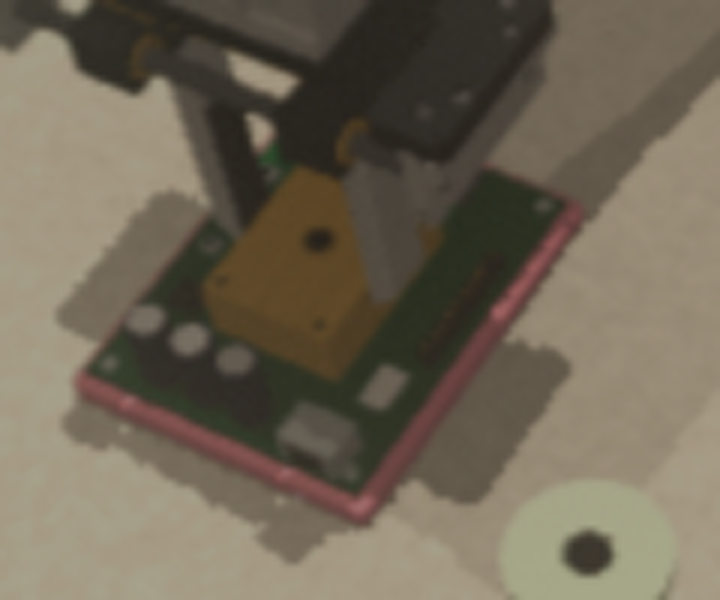

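The lid's lip is mostly in at z 0.0519. The wall pushes it towards -x, so I'll shift a little that way and press.

Run:
```python
from h import *
for x,y in[(.5805,-.1690),(.5797,-.1690),(.5797,-.1682),(.5797,-.1698)]:
    robot.move_linear((x,y,.0522),.05)
    r=robot.move_linear((x,y,.0490),.02,threshold=8)
    s=robot.get_state(); print(r,s['time'],s['ee_pos'],s['force'].round(2) if hasattr(s['force'],'round') else s['force'])
    if s['ee_pos'][2]<.0506: break
```

```text
True 11.6667 [ 0.5810369  -0.17009673  0.05058189] [ 1.67 -1.93 -1.18]
```

Run:
```python
from h import *
robot.pause(.1); s=robot.get_state(); print(s['ee_pos'],np.round(s['force'],2))
p=s['ee_pos']
r=robot.move_linear((.5807,-.1695,.0488),.02,threshold=8)
s=robot.get_state(); print(r,s['time'],s['ee_pos'],np.round(s['force'],2),s['opening'])
im=snap('scene','s4')
cv2.imwrite('pics/c6.png',cv2.resize(im[125:225,135:255],None,fx=6,fy=6,interpolation=cv2.INTER_CUBIC))
```

```text
[ 0.58103138 -0.17008882  0.05057485] [ 1.5  -4.72 -0.56]
True 11.975 [ 0.58129585 -0.17009778  0.0492041 ] [-1.   -0.17  6.69] 0.04966802618802469
```

It now rests at z 0.0492 with about 7 N, so it is seated. I'll release, go above the rack, and check from both cameras.

Run:
```python
from h import *
robot.gripper_to(.07); robot.pause(.25)
p=robot.get_state()['ee_pos']
robot.move_linear((p[0],p[1],.24),.2)
robot.move_ptp((.5772,.13,.24),down(np.radians(-116.5)))
s=robot.get_state(); print(s['time'],s['ee_pos'],s['opening'])
a=snap('scene','s5'); b=snap('top','t5')
C=lambda im,u,v,w,h,k:cv2.resize(im[v:v+h,u:u+w],None,fx=k,fy=k,interpolation=cv2.INTER_CUBIC)
cv2.imwrite('pics/c7.png',np.hstack([C(a,150,135,80,80,5),C(b,373,160,80,80,5)]))
```

```text
15.0667 [0.57740105 0.12886538 0.23950909] 0.0697600330559472
```

View pics/c7.png

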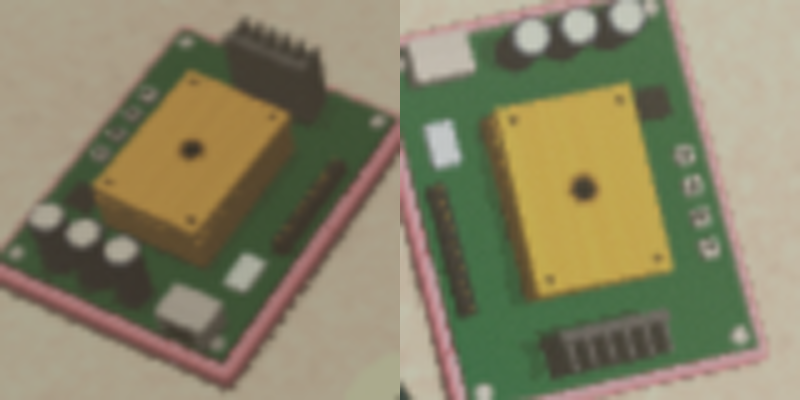

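Run:
```python
from h import *
from m import P,rep
print('---')
S=P('scene',[(191,149)],(150,135),(0,0),.039); T=P('top',[(583,188)],(373,160),(400,0),.039); print(S,T)
rep('lidT',P('top',[(495,108),(630,82),(674,270),(533,292)],(373,160),(400,0),.039))
x,y=.577,.1297
robot.move_linear((x,y,.134),.15)
s=robot.get_state(); print(s['ee_pos'],np.round(s['force'],2))
robot.gripper_to(.0); robot.pause(.1)
s=robot.get_state(); print(s['time'],s['opening'],s['ee_pos'],np.round(s['force'],2))
```

```text
rim [ 0.5824 -0.1708  0.033 ] sides [51.5 69.6 51.6 71.6] ang [ -78.  -167.8]
foam [ 0.5823 -0.1701  0.012 ] sides [117.3 145.5 115.8 146. ] ang [ -77.9 -168.2]
rimS [ 0.5809 -0.1667  0.033 ] sides [50.7 70.2 51.  70.5] ang [103.1  13. ]
lid [0.5256 0.3288 0.011 ] sides [49.2 69.5 50.4 69.1] ang [ -61.6 -149.8]
hole [[0.52617254 0.33046844 0.011     ]]
collar [0.5759 0.1281 0.091 ] sides [47.6 61.2 48.4 62.8] ang [-117.9  153.4]
base c [0.5767724  0.12917626 0.01      ] [0.08734966 0.06910669] 153.4970217775046
btnT [[0.57739561 0.13021981 0.158     ]] btnS [[0.5769813 0.1323225 0.158    ]]
handle [0.5779 0.1277 0.157 ] sides [20.6 26.1 21.3 24.4] ang [-113.3  157.7]
collarS [0.5782 0.1313 0.091 ] sides [48.6 48.1 56.2 47.8] ang [154.3  70.9]
sp [ 0.627 -0.004  0.066]
sp [ 0.447 -0.023  0.066]
tumb [0.763 0.281 0.09 ]
bigtop [0.644 0.252 0.2  ]
small [0.473 0.09  0.08 ]
jack [1.    0.629 0.   ]
---
[[ 0.58107066 -0.16894931  0.039     ]] [[ 0.58231941 -0.17103504  0.039     ]]
lidT [ 0.5825 -0.171   0.039 ] sides [50.8 70.9 52.1 69. ] ang [ -80.5 -170.2]
[0.57747199 0.12986944 0.13483869] [ 0.17 -0.23 -0.38]
16.975 0.017565749062867723 [0.57696221 0.12967225 0.13392193] [-0.23 -0.4  -0.77]
```

The sniffer is gripped with almost no side load. I'll lift it, carry it over, and stop about 25 mm above the lid to look.

Run:
```python
from h import *
robot.move_linear((.577,.1297,.27),.12)
robot.move_ptp((.5817,-.170,.27),down(np.radians(-78)))
robot.move_linear((.5817,-.170,.182),.1)
robot.pause(.3)
s=robot.get_state(); print(s['time'],s['opening'],s['ee_pos'],np.round(s['force'],2))
a=snap('scene','s6'); b=snap('top','t6')
C=lambda im,u,v,w,h,k:cv2.resize(im[v:v+h,u:u+w],None,fx=k,fy=k,interpolation=cv2.INTER_CUBIC)
cv2.imwrite('pics/c8.png',np.hstack([C(a,150,105,80,110,5),C(b,373,140,80,110,5)]))
```

```text
20.7417 0.017975941633672887 [ 0.58181858 -0.17003679  0.18228669] [ 0.11  0.15 -0.86]
```

View pics/c8.png

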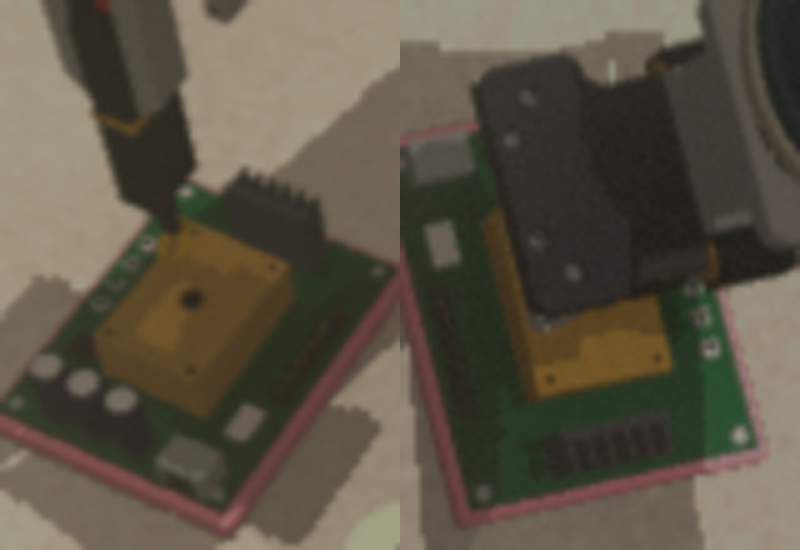

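Run:
```python
from h import *
a=cv2.imread('pics/s6_raw.png')
u0,v0,k=163,130,12
c=cv2.resize(cv2.convertScaleAbs(a[v0:v0+45,u0:u0+50],alpha=2.0),None,fx=k,fy=k,interpolation=cv2.INTER_CUBIC)
for z in(.065,.076,.087,.11): 
    p=w2px('scene',(.5818,-.17,z)); q=(p-[u0,v0]+.5)*k-.5; print(z,q.round(1))
cv2.imwrite('pics/c9.png',c)
```

```text
0.065 [269.2 321.6]
0.076 [257.6 279.4]
0.087 [245.7 236.2]
0.11 [219.9 142.6]
```

View pics/c9.png

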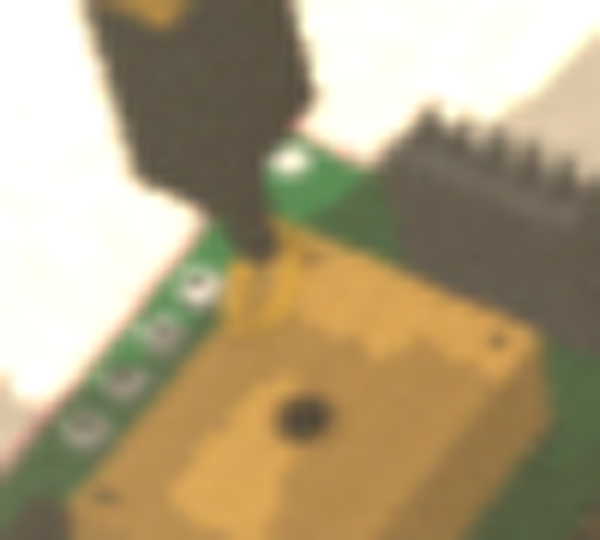

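The ring is at (259,288), within about 9 enlarged px of the prediction. That shift is similar to the one for the hole at (302,418), so the alignment is good to 1–2 mm. I'll descend slowly.

Run:
```python
from h import *
r=robot.move_linear((.5817,-.170,.1626),.025)
robot.pause(.4)
s=robot.get_state(); print(r,s['time'],s['opening'],s['ee_pos'],np.round(s['force'],2),s['tool_rot'][:,1],np.abs(s['joint_vel']).max())
a=snap('scene','s7')
u0,v0,k=163,130,12
c=cv2.resize(cv2.convertScaleAbs(a[v0:v0+45,u0:u0+50],alpha=2.0),None,fx=k,fy=k,interpolation=cv2.INTER_CUBIC)
for p in((.5818,-.17,.0455),(.5818,-.17,.0565),(.5818,-.17,.039)):
    q=(w2px('scene',p)-[u0,v0]+.5)*k-.5; print(p,q.round(1))
cv2.imwrite('pics/c10.png',c)
```

```text
False 22.1667 0.01814281064122904 [ 0.58172193 -0.17002124  0.16264829] [-0.21  0.34 -1.39] [ 2.07905934e-01 -9.78148821e-01  8.38690209e-05] 0.0014815224530316065
(0.5818, -0.17, 0.0455) [289.2 394.2]
(0.5818, -0.17, 0.0565) [278.  353.6]
(0.5818, -0.17, 0.039) [295.7 417.8]
```

View pics/c10.png

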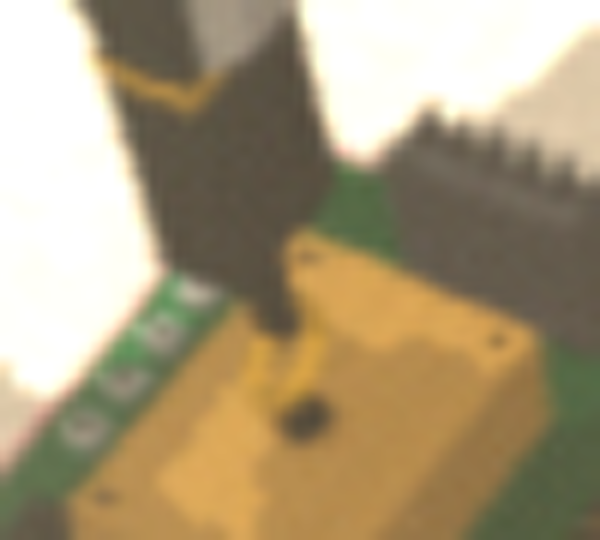

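The loop is centred at (284,357) and the hole at (303,418). Both sit within 3 px (under 1 mm) of their predicted relative position, and the forces show no contact. I'm handing in.

Run:
```python
from h import *
robot.sign_off()
```

```text
the job is handed in; nothing more can be done
```

The lid is on the housing and released, and the sniffer is held upright over the tuning hole. I handed the job in at about 22 s on the robot's clock. No verdict was reported.

**Lid:** It caught on one wall at first, about 2 mm too high. After a shift of roughly 1 mm it dropped in. At the last press, the tool height and about 7 N of contact fitted a fully seated lid. After release, both cameras showed it level and flush.

**Sniffer:** I took the middle-sized one from the rack. In the final picture the loop and hole agree within 1 mm sideways. I estimate the loop is 5.5–6.5 mm above the lid, its flat is within a few degrees of the housing's long sides, the arm is still and the force readings show no contact.

**Checks that disagreed:**
- The two cameras differed by about 2–4 mm on absolute positions. I averaged them and relied on relative checks in the scene camera.
- In the top view the seated lid's angle read about 10°, against about 12° for the housing. My corner readings were rough, and 2° is within tolerance.
- I did not measure the spools, cutters and tumbler again. The arm passed above them.

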